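Clear the shards from the trimming board into its latched catch tray

TASK

Clear the broken shards off the trimming board: with the key's pin hold the tray's recessed red button down while pushing the catch tray fully out, then wipe every shard off the board into the tray with the scraper block (never pick one off the board with the fingers; a shard that has left the board may be picked up). Finish with the tray, all shards in it, pushed fully home and latched, the key hanging in its stand and the scraper standing upright on its mat. Do not disturb the jars or the bowl.

Things in the scene. Friction and masses are not known exactly. Their poses are not given: they have to be found in the camera images.
- station: Fixed trimming station. Origin on the table. Its top is a flat grey board: surface 72 mm up, x -100 to +100 mm, y -120 to +110 mm. Wooden rims 12 mm high, 10 mm wide run along both x sides; both y ends are open edges. Plywood cheeks close it at both x sides, 230 mm overall. The catch tray slides out from under the board to the station's +y.
- tray (a joint): Slide of the grey catch tray, m: 0 home, 0.115 fully out (stop). A ratchet bars outward movement at 0, 0.03, 0.06 and 0.09 unless the red button is down 7 mm or more, so keep it down till past 0.09. Inward it is free but for some 2 N of friction, up to 10 N as it clicks over a catch; it locks itself at 0. Stays where left.
- tray_floor (a point): Centre of the tray's inner floor, 9 mm above the table; moves with the tray, axes as the station's. Inside 198 mm in x, 201 mm in y, walls 46 mm high (the +y wall 51 mm). Fully out, the opening between the board's +y edge and the tray's +y wall is about 115 mm; the rest stays under the board.
- well_mouth (a point): Centre of the mouth of a 20 x 20 mm well in the top of the orange lip, 60 mm above the table; moves with the tray, axes as the station's. The lip (80 mm in x, 44 mm in y, underside 20 mm up) is fixed outside the tray's +y wall. A pin in the well pushes on the well's sides to carry the tray. With the tray home it is 26 mm beyond the board's +y edge.
- button_top (a point): Centre of the top of the red release button (18 x 18 mm) inside the well, 14 mm below the well's mouth when up. Too deep for fingers.
- button (a joint): Travel of the red button, m: 0 up, 0.010 fully down. Sprung: about 2.5 N to start, 6 N fully down. Pressed straight down. Down 7 mm or more it frees the tray.
- lip_outer (a point): Middle of the lip's outer upright face (which faces the station's +y), 40 mm above the table; pushing here towards the station's -y slides the tray home.
- key: Release key: blue bar handle 96 mm long (its x) x 26 mm (y) x 26 mm high, with a round steel pin of 10 mm diameter pointing down from its middle. Origin at the pin's tip; pin along z; handle from z = 65 to 91 mm. 120 g. It starts hanging in the stand, handle along the stand's x.
- stand: Fixed wooden stand for the key, 110 x 70 mm. Two posts (gap of 58 mm in x between them), tops 80 mm above the table, carry the ends of the key's handle, the pin hanging between; cheeks 10 mm high stand 42 mm apart in y on the tops, beside the handle. Origin under its centre on the table. Key hung up: its origin is 15 mm above the stand's.
- scraper: Scraper block: yellow foot 34 mm (x) x 110 mm (y) x 24 mm high, dark wooden handle on it 26 mm (x) x 84 mm (y), from z = 23 to 75 mm. Origin at the centre of its underside. About 220 g. It starts upright on its mat.
- mat: Fixed black rubber mat, 80 mm (x) x 150 mm (y), 4 mm thick: the scraper's place. Origin at the centre of its underside, on the table.
- shard0: Loose fired-clay shard, flat slab 56 x 34 x 10 mm (x, y, z), about 35 g, terracotta with a pale or blue glaze stripe. Origin at the centre of its underside. It starts flat on the board; between 3 and 6 of the six shards are present.
- shard1: Loose fired-clay shard, flat slab 56 x 34 x 10 mm (x, y, z), about 35 g, terracotta with a pale or blue glaze stripe. Origin at the centre of its underside. It starts flat on the board; between 3 and 6 of the six shards are present.
- shard2: Loose fired-clay shard, flat slab 56 x 34 x 10 mm (x, y, z), about 35 g, terracotta with a pale or blue glaze stripe. Origin at the centre of its underside. It starts flat on the board; between 3 and 6 of the six shards are present.
- shard3: Loose fired-clay shard, flat slab 56 x 34 x 10 mm (x, y, z), about 35 g, terracotta with a pale or blue glaze stripe. Origin at the centre of its underside. It starts flat on the board; between 3 and 6 of the six shards are present.
- shard4: Loose fired-clay shard, flat slab 56 x 34 x 10 mm (x, y, z), about 35 g, terracotta with a pale or blue glaze stripe. Origin at the centre of its underside. It starts flat on the board; between 3 and 6 of the six shards are present.
- shard5: Loose fired-clay shard, flat slab 56 x 34 x 10 mm (x, y, z), about 35 g, terracotta with a pale or blue glaze stripe. Origin at the centre of its underside. It starts flat on the board; between 3 and 6 of the six shards are present.
- jar_grey: Bystander: closed grey glaze jar, 68 mm diameter, 85 mm high. Origin at the underside's centre. Not to be disturbed.
- jar_brown: Bystander: closed brown glaze jar, 68 mm diameter, 85 mm high. Origin at the underside's centre. Not to be disturbed.
- bowl: Bystander: white bowl, 124 mm diameter, 50 mm high. Origin at the underside's centre. Not to be disturbed.

How it is judged:
On the way, in this order (a step that is already met when the one before it is completed fails the run):
1. the key's pin holds the red button down while the tray is on its way out (contact force between key and button above 1 N and value of joint button above 0.005 m and value of joint tray between 0.015 and 0.085 m), for 0.1 s.
2. the tray is pushed fully out (value of joint tray above 0.105 m), for 0.2 s.
3. the scraper block pushes a shard ((contact force between scraper and shard0 above 0.05 N or contact force between scraper and shard1 above 0.05 N or contact force between scraper and shard2 above 0.05 N or contact force between scraper and shard3 above 0.05 N or contact force between scraper and shard4 above 0.05 N or contact force between scraper and shard5 above 0.05 N)).
4. every shard is in the tray (x of shard0 in the frame of tray_floor between -0.099 and 0.099 m and y of shard0 in the frame of tray_floor between -0.101 and 0.101 m and z of shard0 in the frame of tray_floor between -0.004 and 0.046 m and x of shard1 in the frame of tray_floor between -0.099 and 0.099 m and y of shard1 in the frame of tray_floor between -0.101 and 0.101 m and z of shard1 in the frame of tray_floor between -0.004 and 0.046 m and x of shard2 in the frame of tray_floor between -0.099 and 0.099 m and y of shard2 in the frame of tray_floor between -0.101 and 0.101 m and z of shard2 in the frame of tray_floor between -0.004 and 0.046 m and x of shard3 in the frame of tray_floor between -0.099 and 0.099 m and y of shard3 in the frame of tray_floor between -0.101 and 0.101 m and z of shard3 in the frame of tray_floor between -0.004 and 0.046 m and x of shard4 in the frame of tray_floor between -0.099 and 0.099 m and y of shard4 in the frame of tray_floor between -0.101 and 0.101 m and z of shard4 in the frame of tray_floor between -0.004 and 0.046 m and x of shard5 in the frame of tray_floor between -0.099 and 0.099 m and y of shard5 in the frame of tray_floor between -0.101 and 0.101 m and z of shard5 in the frame of tray_floor between -0.004 and 0.046 m), for 0.3 s.
5. the tray is pushed fully home (value of joint tray below 0.004 m), for 0.2 s.
At the end, for the whole second after the job is handed in: Tray home within 4 mm with the button sprung up (within 3 mm), every present shard inside the tray, the key hanging in its stand (within 18 mm along and 14 mm across, upright), the scraper upright on its mat within 30 mm of its centre each way, all at rest (all of step 4 and value of joint tray below 0.004 m and value of joint button below 0.003 m and x of key in the frame of stand between -0.018 and 0.018 m and y of key in the frame of stand between -0.014 and 0.014 m and z of key in the frame of stand between 0.01 and 0.021 m and angle between key's own z axis and vertical below 0.12 rad and x of scraper in the frame of mat between -0.03 and 0.03 m and y of scraper in the frame of mat between -0.03 and 0.03 m and z of scraper in the frame of mat between 0 and 0.008 m and angle between scraper's own z axis and vertical below 0.1 rad and linear speed of each of key, scraper below 0.02 m/s); the robot touches nothing.
It fails at once if a shard is gripped or shoved by the fingers while it is on the board ((contact force between the fingers and shard0 above 2 N and z of shard0 in the frame of station above 0.069 m and x of shard0 in the frame of station between -0.1 and 0.1 m and y of shard0 in the frame of station between -0.12 and 0.105 m) or (contact force between the fingers and shard1 above 2 N and z of shard1 in the frame of station above 0.069 m and x of shard1 in the frame of station between -0.1 and 0.1 m and y of shard1 in the frame of station between -0.12 and 0.105 m) or (contact force between the fingers and shard2 above 2 N and z of shard2 in the frame of station above 0.069 m and x of shard2 in the frame of station between -0.1 and 0.1 m and y of shard2 in the frame of station between -0.12 and 0.105 m) or (contact force between the fingers and shard3 above 2 N and z of shard3 in the frame of station above 0.069 m and x of shard3 in the frame of station between -0.1 and 0.1 m and y of shard3 in the frame of station between -0.12 and 0.105 m) or (contact force between the fingers and shard4 above 2 N and z of shard4 in the frame of station above 0.069 m and x of shard4 in the frame of station between -0.1 and 0.1 m and y of shard4 in the frame of station between -0.12 and 0.105 m) or (contact force between the fingers and shard5 above 2 N and z of shard5 in the frame of station above 0.069 m and x of shard5 in the frame of station between -0.1 and 0.1 m and y of shard5 in the frame of station between -0.12 and 0.105 m)).
It fails at once if a jar or the bowl is moved by more than 30 mm (distance of any of jar_grey, jar_brown, bowl from where it was at the start of the episode above 0.03 m).
Of shard0, shard1, shard2, shard3, shard4, shard5 only 3 to 6 are there at a start; the rules pass over those that are not, and their reading is None.
At some moment in a run one of shard0, shard1, shard2, shard3, shard4, shard5 may be knocked a few centimetres aside while the robot is not near it.
It also fails if it takes over 200 s, if anything falls off the work surface, if the arm or the gripper's body presses on something with over 40 N, if the wrist force passes 120 N, or if a joint passes its speed limit or range.

ROBOT

A 6-joint arm with a two-finger parallel gripper is mounted at the origin on the work surface. World frame = base frame: x ahead of the robot, y to its left, z up, the work surface at z = 0. Lengths are in m, angles in rad, forces in N, time in s.
With the tool pointing down it reaches from about 0.35 to 1 m from the base axis. Payload 7.1 kg.
Tool frame: the origin (TCP) lies at the very end of the fingers, on their centre line; the grasp point (between the pads) lies 19 mm behind it; z points along the fingers, y is the line along which they close (so a half turn about z gives the same grasp; the last joint's range is limited). The gripper opens to 85 mm and grips with 20 to 120 N. Pads are 22 mm wide; open, the fingers measure 114 mm over their backs; the gripper's body (76 mm by 85 mm) begins 54 mm behind the grasp point. The pads swing forward as they close: fully open they stand 13 mm farther back than shut.
Start: joints at [1.277, 0.423, 1.63, -0, 1.089, -0.019], TCP at [0.17, 0.602, 0.231] pointing down, gripper open.
Joint ranges: [-3, 3], [-0.9, 2.11], [0.09, 2.58], [-1.31, 4.45], [0.11, 2.69], [-2.54, 2.54]. Speed limits (rad/s): [2.39, 2.39, 3.01, 3.14, 3.14, 3.14].

INTERFACE

Orientations are given as a rotation vector (axis times angle).
In Python, from workcell import * gives the robot as it stands.
- The arm moves only by the tool step_arm, never from a script. Its argument "steps" is a list that holds one entry, the list of rows, each a list of 5 numbers: the opening, from -1 (shut) to 1 (fully open), then the shift along the tool's x, y, z in m, then the turn about the tool's z in rad. In form: [[[hand, dx, dy, dz, spin], ...]]. A call has 1 to 12 rows; each row shifts and turns the commanded pose from where the row before left it, along the tool's axes as they then stand; what a row does not reach is not made up. A row lasts 1/10 s, in which the tool goes at most 50 mm and 8.59 degrees, less where a joint would pass 70% of its speed; a pose out of reach is approached as far as the arm can. A call is refused whole if a number of a shift passes 0.05 or a number of a turn 0.15, either way. A call with a gripper value outside its range is refused whole. The fingers move at their own pace and stop on an object; "force" is the grip in N (left out, the last holds). Time passes only in rows, so rows that do not move let the fingers close. It gives the time, the measured TCP pose, the force, the opening and the grip force at its end, in the units of the state.
- get_obs(): the state, without advancing time (a new reading comes with each control period).
- snapshot(name): name is "scene" or "side" or "wrist"; returns a dict with "frame" (480x640x3 uint8, blue, green, red), "intrinsics" (3x3 intrinsics, pixels), "R" (3x3) and "t" (3): a world point X has camera coordinates R X + t. Camera axes: x right, y down, z forward; pixel columns grow to the right and rows downward; lengths in m; the calibration is good to about 2 mm. A picture is of the moment at which its call begins. There is no depth.
- job_done(): hands the job in; it is judged then, once.
The state is a dict: "time_s": time; "joint_pos": joint angles; "dq": joint speeds; "joint_torque": joint torques, N m; "position": TCP position; "eef_rot": TCP orientation; "ft_force": force on the tool from outside, world axes, zero at the start; "wrist_torque": the same for the moment, N m; "opening": finger opening in m; "grip_force": force on a finger pad.
Only numpy, scipy, OpenCV 4.12 (cv2) and the standard library are available. Lean on these libraries where they do the work, as an engineer would, in place of code of your own. Each camera call takes 0.05 s, during which the arm holds its last target. There are 200 camera calls.

## Working session

There is one attempt and no reset: what is moved stays moved. The work goes in short steps, Python scripts to look and compute and a tool call to move; the robot and the scene stay as the last step left them, time stands still between calls to the robot, and variables do not carry over. Pictures are saved under pics/ and viewed, at most 14 in all, crops included, and the job is handed in when it is done.

Besides the shell and the picture viewer there is one more tool, called after "Request:" as name([rows], argument=value, ...), one row to a line, values as JSON. step_arm: Moves the arm, as the interface text tells. Its arguments: {"type":"object","properties":{"steps":{"type":"array"},"force":{"type":"number"}},"required":["steps"]}

```bash
mkdir -p pics
cat > h.py <<'E'
from workcell import *
import numpy as np, cv2, pickle
from scipy.spatial.transform import Rotation as Ro
def snap(n,f):
    s=snapshot(n); cv2.imwrite(f'pics/{f}.png',s['frame']); pickle.dump(s,open(f'pics/{f}.pkl','wb')); return s
def ray(f,u,v,z):
    s=pickle.load(open(f'pics/{f}.pkl','rb')); R=np.array(s['R']);t=np.array(s['t']);K=np.array(s['intrinsics'])
    c=-R.T@t; d=R.T@np.linalg.inv(K)@[u,v,1]; return c+d*(z-c[2])/d[2]
def proj(f,X):
    s=pickle.load(open(f'pics/{f}.pkl','rb')); p=np.array(s['intrinsics'])@(np.array(s['R'])@X+np.array(s['t'])); return p[:2]/p[2]
E
python3 - <<'E'
from h import *
o=get_obs(); print(o)
print(Ro.from_rotvec(o['eef_rot']).as_matrix().round(3))
for n in ['scene','side']:
    s=snap(n,n+'0'); print(n,-np.array(s['R']).T@s['t'])
E
```

```text
{'time_s': 0.0, 'joint_pos': array([ 1.27700917e+00,  4.23848752e-01,  1.63069675e+00, -1.69459830e-05,
        1.08861244e+00, -1.89994349e-02]), 'dq': array([-0.00027683,  0.00036911, -0.00082733,  0.00014753, -0.00029884,
       -0.00102844]), 'joint_torque': array([-1.29064698e-03, -5.57390428e+01, -2.81737179e+01, -1.22326674e-04,
        7.43434823e-03, -1.89556471e-05]), 'position': array([0.16940771, 0.60102648, 0.23053811]), 'eef_rot': array([-4.30235086e-01, -3.11176117e+00,  2.43223201e-03]), 'ft_force': array([0.5088111 , 0.22768023, 0.13098508]), 'wrist_torque': array([-0.00923338,  0.00531623, -0.00994796]), 'grip_force': 0.0, 'opening': 0.08528096997223523}
[[-0.962  0.271 -0.   ]
 [ 0.271  0.962 -0.002]
 [ 0.    -0.002 -1.   ]]
scene [1.16950199 0.04016957 1.0252082 ]
side [-0.14529764 -1.0220564   0.82801028]
```

View pics/scene0.png

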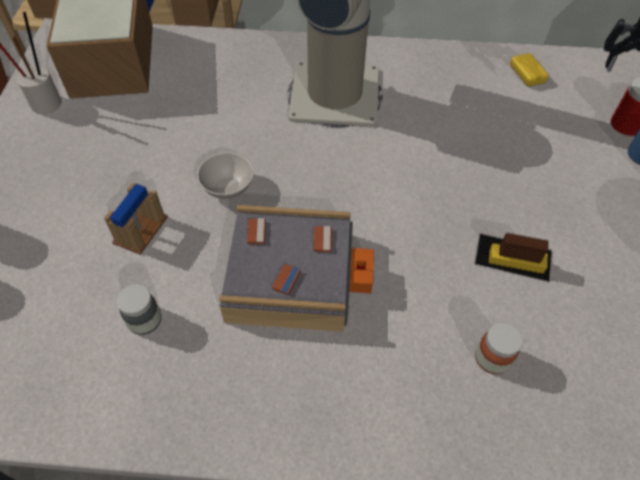

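View pics/side0.png

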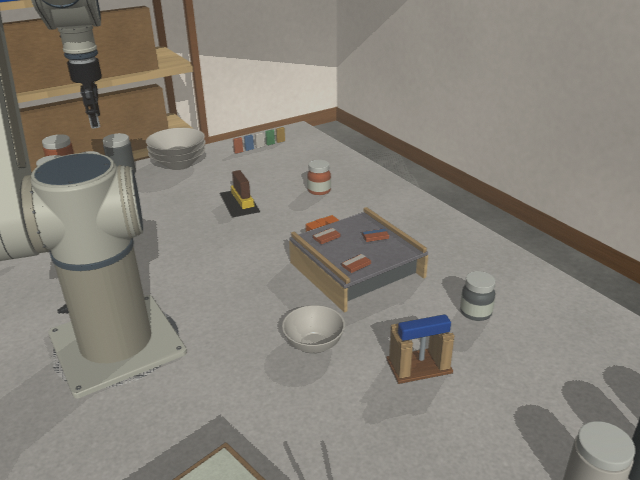

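The scene shows the station at about (290,260) with 3 shards, at (257,231), (323,238) and (287,279). The orange lip is at (362,270) on the +y side, the key in its stand at (130,210), the scraper at (518,255), the bowl at (225,175) and the jars at (140,308) and (498,348). I'll enlarge it.

Run:
```python
import cv2,numpy as np
s=cv2.imread('pics/scene0.png')
c=np.zeros((600,800,3),np.uint8)
a=cv2.resize(s[195:335,195:385],None,fx=4,fy=4,interpolation=cv2.INTER_CUBIC) #760x560
cv2.imwrite('pics/c1.png',a)
b=cv2.resize(s[175:255,95:175],None,fx=5,fy=5,interpolation=cv2.INTER_CUBIC)
d=cv2.resize(s[225:285,470:560],None,fx=4.4,fy=4.4,interpolation=cv2.INTER_CUBIC)
c[:400,:400]=b; c[:264,402:402+396]=d
cv2.imwrite('pics/c2.png',c[:400])
```

```text
(no output)
```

View pics/c1.png

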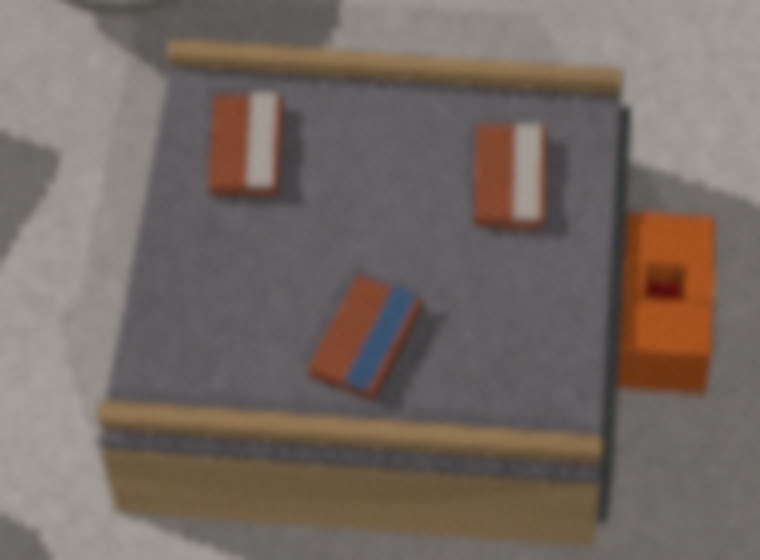

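View pics/c2.png

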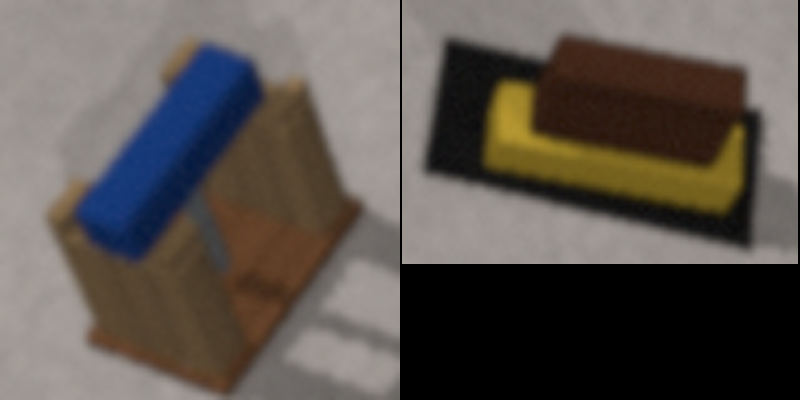

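c1: the board with 3 shards, around (245,145), (510,175) and (368,337), and the well at (665,282). c2: the key handle runs from (230,65) to (108,235); the mat corners are at (447,40), (760,115), (750,245) and (427,172).

Run:
```python
from h import *
def q(f,k,pts,z):
    P=np.array([ray('scene0',f[0]+(u-f[2])/k,f[1]+v/k,z)[:2] for u,v in pts]); return P
A=(195,195,0);B=(95,175,0);D=(470,225,402)
np.set_printoptions(precision=4,suppress=True)
r=q(A,4,[(170,42),(622,70),(600,452),(100,408)],.084);print('rim outer tops far-L,far-R,near-R,near-L(inner edge top)',r)
print('rim len',np.linalg.norm(r[1]-r[0]),'yaw +y dir',np.degrees(np.arctan2(*(r[1]-r[0])[::-1])))
print('well',q(A,4,[(665,282)],.060), 'lip top corners',q(A,4,[(630,212),(716,215),(710,360),(622,352)],.060))
for c in ([(212,92),(282,94),(276,190),(210,190)],[(477,123),(545,125),(543,222),(475,220)],[(360,275),(424,298),(372,393),(310,372)]):
    s=q(A,4,c,.082);print('shard',s.mean(0),np.linalg.norm(s[1]-s[0]),np.linalg.norm(s[2]-s[1]),np.degrees(np.arctan2(*(s[2]-s[1])[::-1])))
h=q(B,5,[(205,45),(255,70),(135,232),(82,208)],.106);print('key',h.mean(0),np.linalg.norm(h[1]-h[0]),np.linalg.norm(h[2]-h[1]),np.degrees(np.arctan2(*(h[1]-h[2])[::-1])))
m=q(D,4.4,[(447,40),(760,115),(750,245),(427,172)],.004);print('mat',m.mean(0),np.linalg.norm(m[1]-m[0]),np.linalg.norm(m[2]-m[1]),np.degrees(np.arctan2(*(m[1]-m[0])[::-1])))
t=q(D,4.4,[(562,38),(745,68),(722,160),(535,132)],.079);print('scr handle?',t.mean(0),np.linalg.norm(t[1]-t[0]),np.linalg.norm(t[2]-t[1]),np.degrees(np.arctan2(*(t[1]-t[0])[::-1])))
for n,p,z in(('bowl',(225,172),.05),('jarg',(136,298),.085),('jarb',(502,338),.085)):print(n,ray('scene0',*p,z)[:2])
```

```text
rim outer tops far-L,far-R,near-R,near-L(inner edge top) [[ 0.4461 -0.1728]
 [ 0.4445  0.0557]
 [ 0.6611  0.0561]
 [ 0.6577 -0.1714]]
rim len 0.2285119362716405 yaw +y dir 90.38388504376297
well [[0.5531 0.0829]] lip top corners [[0.5138 0.0642]
 [0.512  0.1065]
 [0.5949 0.1057]
 [0.594  0.0641]]
shard [ 0.5025 -0.1269] 0.03498331676703618 0.058106283182370384 4.577270520288206
shard [0.51   0.0043] 0.0336201031794279 0.057680873546760415 2.8321300740689175
shard [ 0.6073 -0.0552] 0.03297398327319151 0.05612232864298597 -19.589583350294838
key [ 0.4735 -0.3829] 0.025924406841729582 0.08779773235287511 162.56259550171245
mat [0.4704 0.3987] 0.14762058416227575 0.07448691865700721 77.71034482418145
scr handle? [0.4974 0.3951] 0.07989888876399871 0.05285985173381086 83.0504635920892
bowl [ 0.3303 -0.2222]
jarg [ 0.6731 -0.3224]
jarb [0.6975 0.3312]
```

Request:
step_arm([
  [[1,-0.036,-0.016,0,0],[1,-0.036,-0.016,0,0],[1,-0.036,-0.016,0,0],[1,-0.036,-0.016,0,0],[1,-0.036,-0.016,0,0],[1,-0.036,-0.016,0,0],[1,-0.036,-0.016,0,0],[1,-0.036,-0.016,0,0],[1,0,0,0,0],[1,0,0,0,0]],
])

```text
time_s: 1.1
position: [0.4123, 0.3996, 0.231]
eef_rot: [-0.434, -3.111, 0.001]
ft_force: [-0.4, 0.1, 0.4]
opening: 0.0857
grip_force: 0.0
```

Run:
```python
from h import *
s=snap('wrist','w_mat'); print(get_obs()['position'],-np.array(s['R']).T@s['t'], np.array(s['R']).round(2))
for X in [(.4735,-.383,.1),(.47,.3987,0),(.553,.083,.06)]: print(proj('w_mat',np.array(X)))
```

```text
[0.41165019 0.40015293 0.23098291] [0.34561544 0.41867694 0.37278158] [[ 0.27  0.96 -0.  ]
 [ 0.93 -0.26  0.27]
 [ 0.26 -0.08 -0.96]]
[-522.49690208  525.29064915]
[328.47254009 256.31264935]
[ 30.29008626 443.76163197]
```

View pics/w_mat.png

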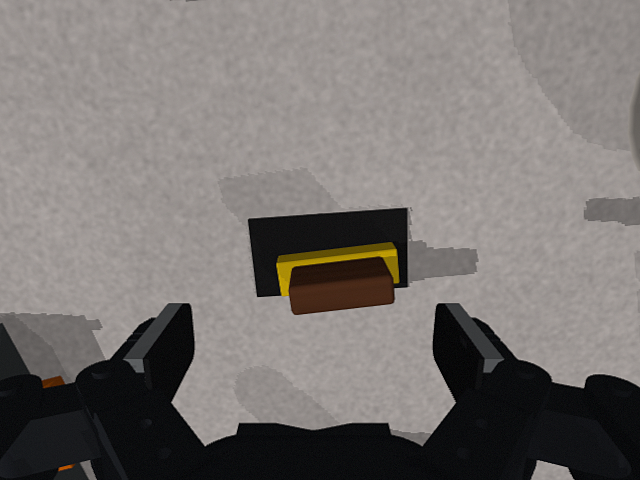

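The wrist view shows the mat with corners (248,219), (408,208), (408,287) and (257,297), and the scraper handle top with corners near (290,269), (386,258), (394,300) and (292,314).

Run:
```python
from h import *
def q(pts,z):
    P=np.array([ray('w_mat',u,v,z)[:2] for u,v in pts]); print(P.mean(0).round(4),np.linalg.norm(P[1]-P[0]).round(4),np.linalg.norm(P[2]-P[1]).round(4),np.degrees(np.arctan2(*(P[1]-P[0])[::-1])).round(1),np.degrees(np.arctan2(*(P[2]-P[3])[::-1])).round(1))
q([(248,219),(408,208),(408,287),(257,297)],.004)
q([(289,276),(389,268),(394,300),(292,314)],.079)
q([(277,255),(396,243),(398,285),(280,297)],.028)
```

```text
[0.4667 0.401 ] 0.1494 0.0792 78.2 78.3
[0.4729 0.405 ] 0.0776 0.0274 79.1 82.8
[0.4758 0.4046] 0.1068 0.0404 80.2 80.5
```

Request:
step_arm([
  [[1,-0.01,-0.047,0,0],[1,-0.01,-0.047,0,0],[1,-0.01,-0.047,0,0],[1,-0.01,-0.047,0,0],[1,-0.01,-0.047,0,0],[1,-0.01,-0.047,0,0],[1,-0.014,-0.046,0,0],[1,-0.014,-0.046,0,0],[1,-0.014,-0.046,0,0],[1,-0.014,-0.046,0,0],[1,-0.014,-0.046,0,0],[1,-0.014,-0.046,0,0]],
])

```text
time_s: 2.35
position: [0.3993, -0.1767, 0.2315]
eef_rot: [0.427, 3.112, 0.0]
ft_force: [0.1, 1.0, 0.9]
opening: 0.0852
grip_force: 0.0
```

Request:
step_arm([
  [[1,-0.014,-0.036,0,0],[1,-0.014,-0.036,0,0],[1,-0.014,-0.036,0,0],[1,-0.014,-0.036,0,0],[1,-0.014,-0.036,0,0],[1,0,0,0,0],[1,0,0,0,0]],
])

```text
time_s: 3.05
position: [0.4181, -0.3673, 0.2308]
eef_rot: [-0.43, -3.111, -0.002]
ft_force: [-0.7, -0.7, -0.6]
opening: 0.0857
grip_force: 0.0
```

Run:
```python
from h import *
s=snap('wrist','w_key'); o=get_obs(); print(o['position'],o['joint_pos'])
```

```text
[ 0.41789361 -0.36658864  0.2308429 ] [-7.41705761e-01  3.23590403e-01  1.78363616e+00  4.41952768e-04
  1.03591020e+00 -2.03895465e+00]
```

View pics/w_key.png

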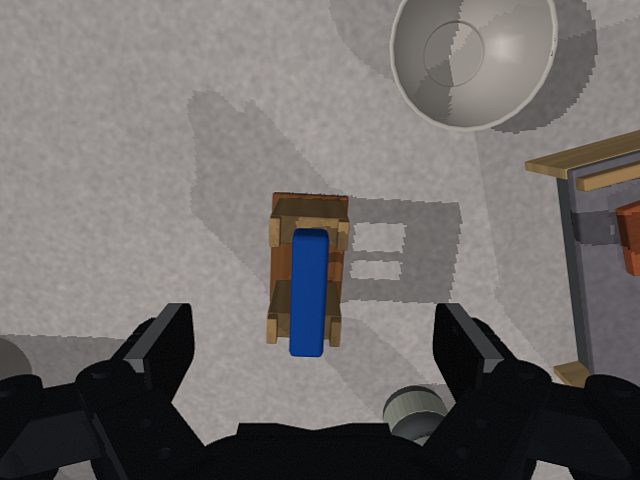

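The key handle top has corners (293,229), (329,230), (322,356) and (290,355). The cheek top outer corners are (269,219), (349,221), (340,346) and (267,344).

Run:
```python
from h import *
def q(pts,z):
    P=np.array([ray('w_key',u,v,z)[:2] for u,v in pts]); print(P.mean(0).round(4),np.linalg.norm(P[1]-P[0]).round(4),np.linalg.norm(P[2]-P[1]).round(4),np.degrees(np.arctan2(*(P[0]-P[3])[::-1])).round(1),np.degrees(np.arctan2(*(P[1]-P[2])[::-1])).round(1));return P.mean(0)
c=q([(293,229),(329,230),(323,356),(290,355)],.106)
q([(269,219),(349,221),(340,346),(267,344)],.09)
o=get_obs();R=Ro.from_rotvec(o['eef_rot']).as_matrix()
print(R.T@(np.r_[c,.106]-o['position']))
```

```text
[ 0.4649 -0.3835] 0.0245 0.0975 162.2 162.3
[ 0.4634 -0.3852] 0.0574 0.1012 161.7 161.7
[-0.05002412 -0.00370956  0.12477886]
```

Request:
step_arm([
  [[1,-0.025,-0.003,0.02,0.038],[1,-0.025,-0.001,0.03,0],[1,0,0,0.03,0],[1,0,0,0.03,0],[1,0,0,0.03,0],[1,0,0,0.017,0],[1,0,0,0,0],[-1,0,0,0,0],[-1,0,0,0,0],[-1,0,0,0,0],[-1,0,0,0,0],[-1,0,0,0,0]],
], force=60)

```text
time_s: 4.3
position: [0.465, -0.3869, 0.0755]
eef_rot: [0.489, 3.102, -0.001]
ft_force: [0.2, 1.4, 6.4]
opening: 0.0248
grip_force: 59.7
```

Request:
step_arm([
  [[-1,0,0,-0.02,0],[-1,0,0,-0.03,0],[-1,0,0,-0.035,0],[-1,0,0,-0.03,0],[-1,0,0,0,0]],
])

```text
time_s: 4.8
position: [0.4665, -0.3884, 0.194]
eef_rot: [0.489, 3.096, -0.007]
ft_force: [-0.1, 0.4, -0.5]
opening: 0.0253
grip_force: 59.0
```

Request:
step_arm([
  [[-1,0.005,0.04,0,0],[-1,0.005,0.04,0,0],[-1,0.005,0.04,0,0],[-1,0.005,0.04,0,0],[-1,0.005,0.04,0,0],[-1,0.005,0.04,0,0],[-1,0.005,0.04,0,0],[-1,0.005,0.04,0,0],[-1,0.005,0.04,0,0],[-1,0.005,0.04,0,0],[-1,0.005,0.04,0,0],[-1,0.005,0.034,0,0]],
])

```text
time_s: 6.0
position: [0.5529, 0.0848, 0.1885]
eef_rot: [-0.489, -3.102, 0.0]
ft_force: [0.0, 0.1, -1.3]
opening: 0.0251
grip_force: 59.3
```

Request:
step_arm([
  [[-1,0,0,0.03,0],[-1,0,0,0,0],[-1,0,0,0,0]],
])

```text
time_s: 6.3
position: [0.5521, 0.0826, 0.1584]
eef_rot: [-0.489, -3.1, 0.002]
ft_force: [1.0, -0.6, -1.5]
opening: 0.025
grip_force: 59.1
```

Run:
```python
from h import *
a=snap('wrist','w_well')['frame']; b=snap('side','s_well')['frame']; d=snap('scene','c_well')['frame']
o=get_obs();p=o['position'];print(p)
u,v=proj('s_well',np.array([.553,.083,.07])).astype(int); b=b[max(v-50,0):v+50,u-66:u+66]
x,y=proj('c_well',np.array([.553,.083,.07])).astype(int); d=d[max(y-50,0):y+50,x-66:x+66]
print(u,v,x,y)
c=np.zeros((600,800,3),np.uint8); c[:300,:400]=cv2.resize(b,(400,300),interpolation=2);c[:300,400:]=cv2.resize(d,(400,300),interpolation=2)
c[300:,:400]=cv2.resize(a,(400,300))
cv2.imwrite('pics/well.png',c)
```

```text
[0.55368569 0.08224622 0.16011428]
324 219 361 262
```

View pics/well.png

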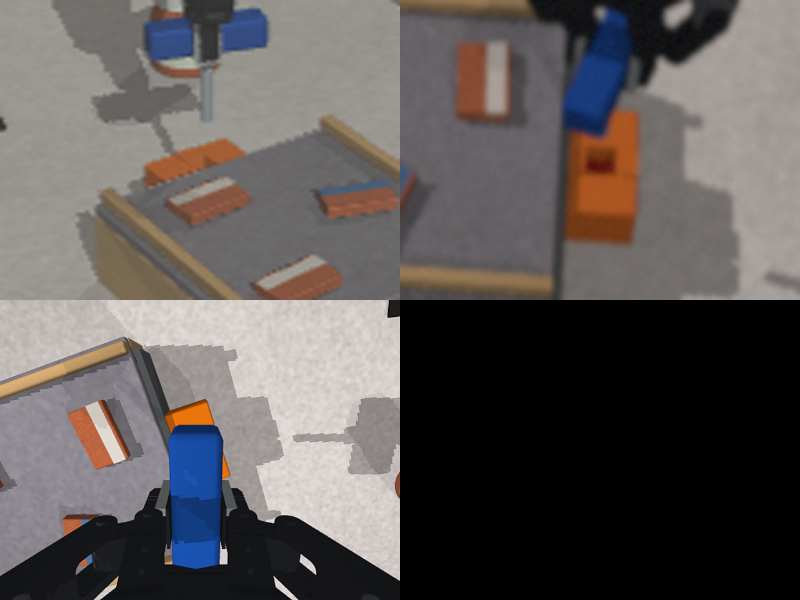

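Side crop: the pin tip is at (207,118), hanging straight above the lip. Scene crop: the well is at (600,160), consistent with the earlier fix.

Run:
```python
from h import *
p=get_obs()['position']; print(p)
k=132/400
print('seen tip',324-66+207*k,219-50+119*k,'pred',proj('s_well',np.r_[p[:2],p[2]-.0605]))
print(ray('scene0',195+665/4,195+283/4,.06))
```

```text
[0.55368569 0.08224622 0.16011428]
seen tip 326.31 208.27 pred [324.90803132 209.08042589]
[0.55367209 0.08294382 0.06      ]
```

Request:
step_arm([
  [[-1,0,0.001,0.02,0],[-1,0,0,0.02,0],[-1,0,0,0.01,0],[-1,0,0,0,0],[-1,0,0,0,0]],
])

```text
time_s: 6.95
position: [0.559, 0.0836, 0.1162]
eef_rot: [0.489, 3.091, 0.005]
ft_force: [-5.1, -2.1, 42.1]
opening: 0.0251
grip_force: 71.1
```

Request:
step_arm([
  [[-1,0,0,-0.01,0],[-1,0,0,-0.01,0],[-1,0,0,0,0],[-1,0,0,0,0]],
])

```text
time_s: 7.35
position: [0.5535, 0.0837, 0.1294]
eef_rot: [0.49, 3.103, 0.0]
ft_force: [-0.0, -0.8, -0.9]
opening: 0.0252
grip_force: 65.1
```

Run:
```python
from h import *
b=snap('side','s_well2')['frame']; d=snap('scene','c_well2')['frame']
o=get_obs();p=o['position'];print(p,o['ft_force'])
u,v=proj('s_well2',np.array([.553,.083,.08])).astype(int); b=b[v-30:v+30,u-40:u+40]
x,y=proj('c_well2',np.array([.553,.083,.06])).astype(int); d=d[y-30:y+30,x-40:x+40]
print(u,v,x,y, proj('s_well2',np.r_[p[:2],p[2]-.06]))
c=np.zeros((300,800,3),np.uint8); c[:,:400]=cv2.resize(b,(400,300),interpolation=2);c[:,400:]=cv2.resize(d,(400,300),interpolation=2)
cv2.imwrite('pics/well2.png',c)
```

```text
[0.5530592  0.08377677 0.12870437] [-0.00514175 -0.01336042 -0.89543025]
324 215 361 265 [324.53041086 219.83151871]
```

View pics/well2.png

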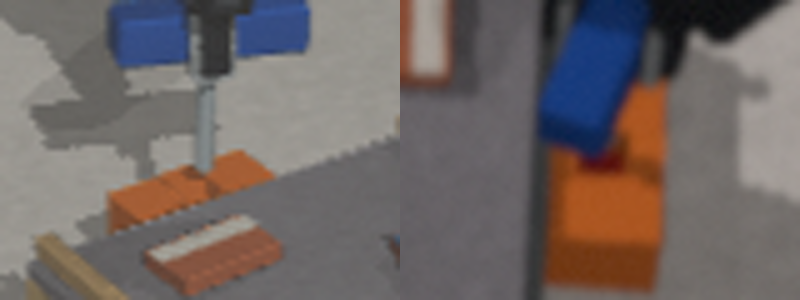

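The pin tip in the side crop is at (205,172) and lines up sideways with the well, so the error is small. I'll refine the well from the raw pixels.

Run:
```python
from h import *
np.set_printoptions(linewidth=200)
i=cv2.imread('pics/scene0.png')
print('R cols350-376');print(i[258:274,350:377,2]);print('G');print(i[258:274,350:377,1])
for m in [(.5537,.083),(.5537,.085)]:
    print([proj('scene0',np.array([m[0]+a*.01,m[1]+b*.01,.06])).round(1) for a in(-1,1) for b in(-1,1)])
print([proj('scene0',np.array([.5537+a*.04,.085+b*.022,.06])).round(1) for a in(-1,1) for b in(-1,1)])
j=cv2.imread('pics/side0.png')
print([proj('side0',np.array([.5537+a*.01,.084+b*.01,.06])).round(1) for a in(-1,1) for b in(-1,1)])
print(j[212:232,308:340,1])
```

```text
R cols350-376
[[ 67  92 113 123 136 155 165 165 166 164 165 166 166 163 167 166 165 166 166 165 165 164 156 130 112 108 108]
 [ 68  98 117 127 138 154 162 161 160 160 161 161 163 163 164 163 165 165 165 165 164 163 156 128 112 106 106]
 [ 74 102 118 125 136 151 151 144 146 147 148 151 151 152 153 155 158 163 166 165 164 163 152 130 112 108 108]
 [ 77 104 117 123 134 145 139 128 128 130 131 132 133 133 132 137 149 160 164 165 163 161 152 133 114 110 109]
 [ 77 106 118 121 132 143 133 119 115 115 116 117 117 114 113 121 139 159 163 165 164 162 155 139 120 111 112]
 [ 77 106 116 121 133 142 127 112 109 108 110 111 108 103 100 111 137 157 165 166 164 164 159 143 122 111 110]
 [ 82 106 116 122 132 140 122 103 100 102 106 105 100  94  94 110 137 157 163 164 166 164 159 144 121 110 111]
 [ 81 108 117 121 131 138 119  96  93  94 101 100  97  94  94 109 140 160 165 165 165 164 159 143 123 109 108]
 [ 83 108 117 120 132 135 115  90  85  87  93  93  93  95  97 109 142 160 165 165 164 165 158 143 121 110 108]
 [ 83 106 117 120 128 132 110  89  82  83  85  86  88  91  96 109 141 160 164 164 165 1
[... 4762 characters left out ...]
103 101 103 103 104 104 102 102 100 102 101]
 [ 75  77  88  93  92  91  91  91  91  79  92 116 106 103 103 101 103 106 103 100 101 100 101 103 103 101 101 102 101 102 101 102]
 [ 73  72  73  86  91  92  83  92 113 107 103 101 101 104 103 103 105 104 102  99 100  94 118 118 141 133 110 102 102 100 100 102]
 [ 72  73  74  69  87 123 114 105 105 104 102 102 101 102 102 100 101 100  82  99 114 142 150 150 150 151 141 121 105 102  99 100]
 [ 68  81 118 109 100 102 102 102 103 104 101  99 100 101 100 103  95 123 146 149 151 150 149 151 151 152 127  97  98 102 103 102]
 [108 100 102 102 101 101 103 103 102 101 103 100 102  86 114 118 140 150 151 151 151 150 151 129 118  98  85  84  86  95 100 101]]
```

Request:
step_arm([
  [[-1,0.003,-0.001,0,0],[-1,0,0,0.005,0],[-1,0,0,0.005,0],[-1,0,0,0,0]],
])

```text
time_s: 7.85
position: [0.5496, 0.0838, 0.1182]
eef_rot: [-0.489, -3.101, 0.001]
ft_force: [-0.4, 0.1, -0.8]
opening: 0.0254
grip_force: 65.1
```

Request:
step_arm([
  [[-1,0,0,0.004,0],[-1,0,0,0.004,0],[-1,0,0,0,0]],
])

```text
time_s: 8.15
position: [0.55, 0.0838, 0.1107]
eef_rot: [-0.489, -3.102, 0.0]
ft_force: [0.2, 0.2, -1.4]
opening: 0.0253
grip_force: 65.1
```

Request:
step_arm([
  [[-1,0,0,0.005,0],[-1,0,0,0.005,0],[-1,0,0,0.003,0],[-1,0,0,0,0]],
])

```text
time_s: 8.55
position: [0.5507, 0.0839, 0.0982]
eef_rot: [0.489, 3.103, 0.0]
ft_force: [-0.0, -0.7, 3.1]
opening: 0.0247
grip_force: 65.7
```

Request:
step_arm([
  [[-1,0,0,0.003,0],[-1,0,0,0.001,0],[-1,0,0,0,0]],
])

```text
time_s: 8.85
position: [0.5507, 0.0839, 0.0945]
eef_rot: [0.489, 3.103, 0.0]
ft_force: [1.5, 0.3, 4.7]
opening: 0.0252
grip_force: 65.8
```

Request:
step_arm([
  [[-1,0.003,0.0095,0,0],[-1,0.003,0.0095,0,0],[-1,0.003,0.0095,0,0],[-1,0.003,0.0095,0,0],[-1,0.003,0.0095,0,0],[-1,0.003,0.0095,0,0],[-1,0.003,0.0095,0,0],[-1,0.003,0.0095,0,0],[-1,0.003,0.0095,0,0],[-1,0.003,0.0095,0,0],[-1,0.003,0.0095,0,0],[-1,0,0,0,0]],
])

```text
time_s: 10.05
position: [0.5508, 0.1952, 0.0942]
eef_rot: [-0.488, -3.103, -0.002]
ft_force: [-2.4, 2.4, 3.8]
opening: 0.025
grip_force: 65.8
```

Request:
step_arm([
  [[-1,0.0015,0.005,0,0],[-1,0.0015,0.004,0,0],[-1,0,0,0,0],[-1,0,0,0,0]],
])

```text
time_s: 10.45
position: [0.5514, 0.2032, 0.0945]
eef_rot: [0.49, 3.103, 0.001]
ft_force: [-1.0, 0.2, 4.9]
opening: 0.0248
grip_force: 65.8
```

Request:
step_arm([
  [[-1,0.001,0.003,0,0],[-1,0.001,0.002,0,0],[-1,0,0,0,0],[-1,0,0,0,0]],
])

```text
time_s: 10.85
position: [0.551, 0.205, 0.0944]
eef_rot: [0.487, 3.103, -0.008]
ft_force: [1.6, -17.6, 8.6]
opening: 0.0252
grip_force: 67.0
```

Run:
```python
from h import *
d=snap('scene','c_out')['frame']
cv2.imwrite('pics/out.png',cv2.resize(d[190:340,90:430],None,fx=2.3,fy=2.3,interpolation=2))
```

```text
(no output)
```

View pics/out.png

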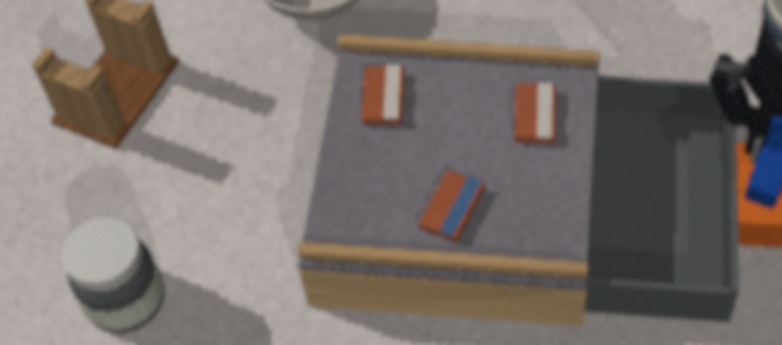

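The scene crop shows the tray fully out, with the opening from x≈600 to 735 and the shards still on the board at (382,93), (535,111) and (452,204). The key goes back to its stand next.

Request:
step_arm([
  [[-1,-0.001,-0.003,0,0],[-1,0,0,-0.02,0],[-1,0,0,-0.03,0],[-1,0,0,-0.03,0],[-1,0,0,-0.02,0],[-1,0,0,0,0]],
])

```text
time_s: 11.5
position: [0.5525, 0.2059, 0.1969]
eef_rot: [0.489, 3.098, 0.005]
ft_force: [1.1, 0.2, -0.7]
opening: 0.0249
grip_force: 65.1
```

Request:
step_arm([
  [[-1,-0.008,-0.045,0,0],[-1,-0.008,-0.045,0,0],[-1,-0.008,-0.045,0,0],[-1,-0.008,-0.045,0,0],[-1,-0.008,-0.045,0,0],[-1,-0.008,-0.045,0,0],[-1,-0.008,-0.045,0,0],[-1,-0.008,-0.045,0,0],[-1,-0.008,-0.045,0,0],[-1,-0.008,-0.045,0,0],[-1,-0.008,-0.045,0,0],[-1,-0.008,-0.045,0,0]],
])

```text
time_s: 12.7
position: [0.4748, -0.3395, 0.1925]
eef_rot: [-0.49, -3.102, -0.002]
ft_force: [0.2, -0.0, -0.6]
opening: 0.025
grip_force: 65.1
```

Request:
step_arm([
  [[-1,-0.001,-0.025,0,0],[-1,-0.001,-0.02,0,0],[-1,0,0,0,0],[-1,0,0,0,0],[-1,0,0,0,0]],
])

```text
time_s: 13.2
position: [0.4638, -0.3804, 0.1934]
eef_rot: [-0.488, -3.102, -0.002]
ft_force: [1.0, 0.0, -0.0]
opening: 0.0254
grip_force: 65.1
```

Request:
step_arm([
  [[-1,-0.003,-0.0055,0,0],[-1,0,0,0.03,0],[-1,0,0,0.03,0],[-1,0,0,0.03,0],[-1,0,0,0.02,0],[-1,0,0,0.004,0],[-1,0,0,0,0],[-1,0,0,0,0]],
])

```text
time_s: 14.0
position: [0.466, -0.3882, 0.0815]
eef_rot: [0.488, 3.102, -0.002]
ft_force: [0.0, -0.5, -0.9]
opening: 0.0255
grip_force: 65.0
```

Request:
step_arm([
  [[-1,0,0,0.003,0],[-1,0,0,0.003,0],[-1,0,0,0,0]],
])

```text
time_s: 14.3
position: [0.4657, -0.3882, 0.075]
eef_rot: [0.489, 3.102, -0.001]
ft_force: [-0.0, -0.1, 1.0]
opening: 0.0252
grip_force: 65.6
```

Request:
step_arm([
  [[1,0,0,0,0],[1,0,0,0,0],[1,0,0,0,0],[1,0,0,0,0],[1,0,0,0,0],[1,0,0,-0.03,0],[1,0,0,-0.04,0],[1,0,0,-0.04,0],[1,0,0,-0.04,0],[1,0,0,0,0]],
])

```text
time_s: 15.3
position: [0.4677, -0.39, 0.2305]
eef_rot: [0.488, 3.094, -0.009]
ft_force: [-0.4, -0.4, 0.9]
opening: 0.0854
grip_force: 0.0
```

Run:
```python
from h import *
d=snap('wrist','w_key2')['frame']; s=snap('side','s_key2')['frame']; e=snap('scene','c_key2')['frame']
c=np.hstack([cv2.resize(d,(400,300)),cv2.resize(s[290:390,365:498],(400,300),interpolation=2)])
cv2.imwrite('pics/key2.png',c)
o=get_obs();print(o['position'],o['joint_pos'])
m=(d[...,0]>90)&(d[...,2]<60)&(d[...,1]<110); print(cv2.minAreaRect(np.argwhere(m)[:,::-1].astype(np.float32)), [proj('w_key2',np.array([.4645,-.386,.106]))])
```

```text
[ 0.4647633  -0.38746984  0.2240171 ] [-7.14626794e-01  4.02570759e-01  1.68111470e+00  2.01041695e-05
  1.05829632e+00 -1.97259424e+00]
((315.0, 221.0), (132.0, 36.0), 90.0) [array([317.86835229, 220.44898827])]
```

View pics/key2.png

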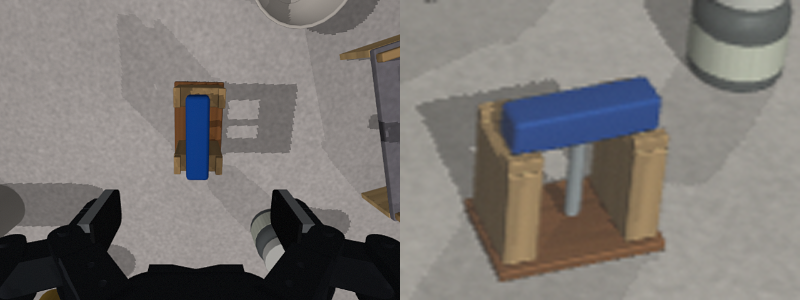

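The key hangs centred and upright in the stand. Next is the scraper.

Request:
step_arm([
  [[1,0,0,0,0.143],[1,0,0,0,0.143],[1,0,0,0,0.143],[1,0,0,0,0.143],[1,0,0,0,0.143],[1,0,0,0,0.143],[1,0,0,0,0.143],[1,0,0,0,0.143],[1,0,0,0,0.143],[1,0,0,0,0.143]],
])

```text
time_s: 16.45
position: [0.4642, -0.387, 0.222]
eef_rot: [-2.407, -2.013, 0.001]
ft_force: [0.7, 0.1, -0.7]
opening: 0.0855
grip_force: 0.0
```

Request:
step_arm([
  [[1,0.043,-0.007,0,0],[1,0.043,-0.007,0,0],[1,0.043,-0.007,0,0],[1,0.043,-0.007,0,0],[1,0.043,-0.007,0,0],[1,0.043,-0.007,0,0],[1,0.043,-0.007,0,0],[1,0.043,-0.007,0,0],[1,0.043,-0.007,0,0],[1,0.043,-0.007,0,0],[1,0.043,-0.007,0,0],[1,0.043,-0.007,0,0]],
])

```text
time_s: 17.65
position: [0.4693, 0.1365, 0.2227]
eef_rot: [-2.403, -2.022, 0.005]
ft_force: [1.2, -0.9, 0.1]
opening: 0.0858
grip_force: 0.0
```

Request:
step_arm([
  [[1,0.043,-0.007,0,0],[1,0.043,-0.007,0,0],[1,0.043,-0.007,0,0],[1,0.043,-0.007,0,0],[1,0.043,-0.007,0,0],[1,0,0,0,0],[1,0,0,0,0]],
])

```text
time_s: 18.35
position: [0.4717, 0.353, 0.2221]
eef_rot: [-2.402, -2.025, 0.006]
ft_force: [-0.7, -0.4, 0.0]
opening: 0.0853
grip_force: 0.0
```

```bash
cat >> h.py <<'E'
def to(x,y,z=None):
    o=get_obs();R=Ro.from_rotvec(o['eef_rot']).as_matrix();p=o['position']
    print('pos',p.round(4),'phi',np.degrees(np.arctan2(R[1,1],R[0,1])).round(1),'tool shift',(R.T@np.array([x-p[0],y-p[1],0 if z is None else z-p[2]])).round(4),'q6',o['joint_pos'][5].round(2))
E
python3 -c "
from h import *
to(.473,.405,.055)"
```

```text
pos [0.4717 0.353  0.2221] phi -9.7 tool shift [ 0.052  -0.0071  0.167 ] q6 0.79
```

Request:
step_arm([
  [[1,0.026,-0.003,0.03,0],[1,0.026,-0.004,0.03,0],[1,0,0,0.04,0],[1,0,0,0.04,0],[1,0,0,0.03,0],[1,0,0,0.012,0],[1,0,0,0,0],[-1,0,0,0,0],[-1,0,0,0,0],[-1,0,0,0,0],[-1,0,0,0,0],[-1,0,0,0,0]],
], force=80)

```text
time_s: 19.55
position: [0.4756, 0.4058, 0.0434]
eef_rot: [2.404, 2.023, 0.003]
ft_force: [0.1, 0.6, 4.4]
opening: 0.0252
grip_force: 80.6
```

Request:
step_arm([
  [[-1,0,0,-0.03,0],[-1,0,0,-0.05,0],[-1,0,0,-0.05,0.14],[-1,0,0,-0.02,0.14],[-1,0,0,0,0.14],[-1,0,0,0,0.14],[-1,0,0,0,0.14],[-1,0,0,0,0.14],[-1,0,0,0,0.14],[-1,0,0,0,0.14],[-1,0,0,0,0.14],[-1,0,0,0,0.14]],
])

```text
time_s: 20.75
position: [0.4745, 0.405, 0.1921]
eef_rot: [3.141, -0.011, -0.001]
ft_force: [0.2, 0.5, -2.8]
opening: 0.0249
grip_force: 79.8
```

Request:
step_arm([
  [[-1,0.003,0.045,0,0],[-1,0.003,0.045,0,0],[-1,0.003,0.045,0,0],[-1,0.003,0.045,0,0],[-1,0.003,0.045,0,0],[-1,0.003,0.045,0,0],[-1,0.003,0.045,0,0],[-1,0.003,0.045,0,0],[-1,0.003,0.045,0,0],[-1,0.003,0.045,0,0],[-1,0.003,0.045,0,0],[-1,0,0.045,0,0]],
])

```text
time_s: 21.95
position: [0.5071, -0.1365, 0.1924]
eef_rot: [-3.142, 0.002, -0.0]
ft_force: [0.8, 0.5, -2.2]
opening: 0.0249
grip_force: 80.1
```

Run:
```python
from h import *
to(.508,-.178,.14)
d=snap('wrist','w_scr')['frame'];e=snap('scene','c_scr')['frame']
cv2.imwrite('pics/scr.png',np.hstack([cv2.resize(d,(400,300)),cv2.resize(e[165:345,180:420],(400,300),interpolation=2)]))
```

```text
pos [ 0.5071 -0.1365  0.1924] phi -90.1 tool shift [0.0009 0.0415 0.0524] q6 1.29
```

View pics/scr.png

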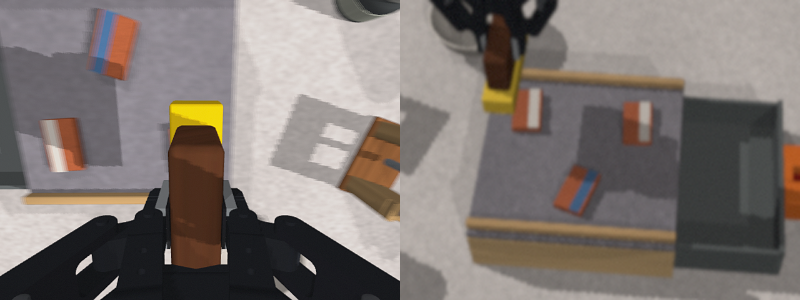

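Run:
```python
from h import *
for u in (274,355): print(ray('w_scr',u,162,.177))
```

```text
[ 0.56248282 -0.12161678  0.177     ]
[ 0.56248124 -0.15270381  0.177     ]
```

Request:
step_arm([
  [[-1,0.001,0.021,0,0],[-1,0,0.021,0,0],[-1,0,0,0.03,0],[-1,0,0,0.03,0],[-1,0,0,0,0],[-1,0,0,0,0]],
])

```text
time_s: 22.65
position: [0.5079, -0.1762, 0.1323]
eef_rot: [-3.141, 0.001, 0.002]
ft_force: [0.7, 0.1, -1.0]
opening: 0.0252
grip_force: 80.2
```

Request:
step_arm([
  [[-1,0,0,0.012,0],[-1,0,0,0.007,0],[-1,0,0,0,0],[-1,0,0,0,0]],
])

```text
time_s: 23.05
position: [0.5084, -0.1767, 0.1135]
eef_rot: [3.142, -0.002, 0.0]
ft_force: [0.3, -0.2, -0.9]
opening: 0.025
grip_force: 80.2
```

Request:
step_arm([
  [[-1,0,-0.012,0.001,0],[-1,0,-0.012,0,0],[-1,0,-0.012,0,0],[-1,0,-0.012,0,0],[-1,0,-0.012,0,0],[-1,0,-0.012,0,0],[-1,0,-0.012,0,0],[-1,0,-0.012,0,0],[-1,0,-0.012,0,0],[-1,0,-0.012,0,0],[-1,0,-0.012,0,0],[-1,0,-0.012,0,0]],
])

```text
time_s: 24.25
position: [0.5084, -0.0318, 0.1123]
eef_rot: [3.142, -0.002, -0.0]
ft_force: [0.3, -0.3, -1.9]
opening: 0.0251
grip_force: 80.3
```

Request:
step_arm([
  [[-1,0,-0.008,0,0],[-1,0,-0.008,0,0],[-1,0,-0.008,0,0],[-1,0,-0.008,0,0],[-1,0,-0.008,0,0],[-1,0,-0.008,0,0],[-1,0,-0.008,0,0],[-1,0,-0.008,0,0],[-1,0,-0.008,0,0],[-1,0,-0.008,0,0],[-1,0,-0.008,0,0],[-1,0,0,0,0]],
])

```text
time_s: 25.45
position: [0.5086, 0.0562, 0.1123]
eef_rot: [-3.141, 0.0, -0.0]
ft_force: [-0.5, -0.2, -2.4]
opening: 0.0252
grip_force: 80.3
```

Run:
```python
from h import *
e=snap('scene','c_sw1')['frame'];d=snap('wrist','w_sw1')['frame']
cv2.imwrite('pics/sw1.png',np.hstack([cv2.resize(d,(400,300)),cv2.resize(e[165:345,180:420],(400,300),interpolation=2)]))
to(.598,-.178)
```

```text
pos [0.5085 0.0554 0.1123] phi -90.0 tool shift [0.0896 0.2334 0.    ] q6 1.66
```

View pics/sw1.png

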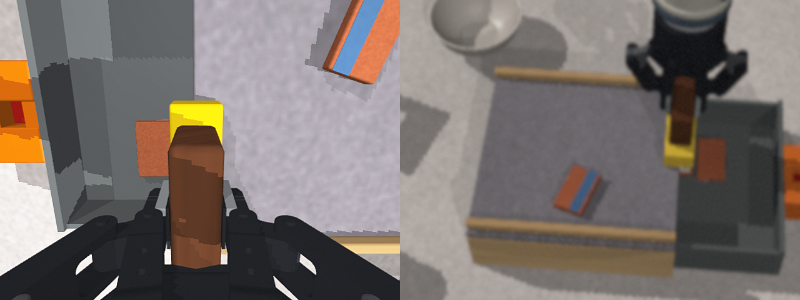

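The wrist and scene crops show one shard in the tray at (708,160). The second seems to be just under the scraper's foot. The blue-striped shard is still at (578,190). On to lane 2.

Request:
step_arm([
  [[-1,0,0,-0.04,0],[-1,0.022,0.045,0,0],[-1,0.022,0.045,0,0],[-1,0.022,0.045,0,0],[-1,0.022,0.045,0,0],[-1,0.001,0.005,0,0],[-1,0,0,0,0],[-1,0,0,0.02,0],[-1,0,0,0.015,0],[-1,0,0,0,0],[-1,0,0,0,0]],
])

```text
time_s: 26.65
position: [0.5966, -0.1287, 0.1169]
eef_rot: [-3.141, 0.0, 0.002]
ft_force: [0.3, -0.2, -0.9]
opening: 0.025
grip_force: 80.4
```

Run:
```python
from h import *
to(.598,-.13,.1123)
e=snap('scene','c_l2')['frame']
hs=cv2.cvtColor(e,cv2.COLOR_BGR2HSV)
m=((hs[...,0]<12)|(hs[...,0]>172))&(hs[...,1]>100)&(hs[...,2]>70)
m=m.astype(np.uint8); m[:,:200]=0;m[:,420:]=0;m[:200]=0;m[345:]=0
n,l,st,ce=cv2.connectedComponentsWithStats(m)
for k in range(1,n):
    if st[k,4]>8: print(st[k],ce[k].round(1),ray('scene0',*ce[k],.082)[:2].round(3),ray('scene0',*ce[k],.02)[:2].round(3))
```

```text
pos [ 0.5966 -0.1287  0.1169] phi -90.0 tool shift [0.0014 0.0013 0.0046] q6 1.34
[358 248  17  26 422] [366.1 260.4] [0.555 0.091] [0.515 0.094]
[410 251  10  46 347] [414.4 272.8] [0.575 0.182] [0.536 0.191]
[235 264  11   6  32] [238.4 266.5] [ 0.589 -0.149] [ 0.551 -0.161]
[272 265  20  27 241] [281.4 277.6] [ 0.606 -0.065] [ 0.569 -0.072]
[285 271  15  24  46] [292.3 283.9] [ 0.618 -0.043] [ 0.582 -0.049]
```

Request:
step_arm([
  [[-1,0.001,0,0.0045,0],[-1,0,-0.012,0,0],[-1,0,-0.012,0,0],[-1,0,-0.012,0,0],[-1,0,-0.012,0,0],[-1,0,-0.012,0,0],[-1,0,-0.012,0,0],[-1,0,-0.012,0,0],[-1,0,-0.012,0,0],[-1,0,-0.01,0,0],[-1,0,-0.01,0,0],[-1,0,-0.01,0,0]],
])

```text
time_s: 27.9
position: [0.5967, -0.0034, 0.1129]
eef_rot: [3.141, -0.001, -0.005]
ft_force: [-4.8, -4.1, -1.5]
opening: 0.0251
grip_force: 80.5
```

Request:
step_arm([
  [[-1,0,-0.01,0,0],[-1,0,-0.01,0,0],[-1,0,-0.01,0,0],[-1,0,-0.01,0,0],[-1,0,-0.01,0,0],[-1,0,-0.01,0,0],[-1,0,-0.005,0,0],[-1,0,0,0,0],[-1,0,0,-0.04,0],[-1,0,0,-0.04,0],[-1,0,0,0,0]],
])

```text
time_s: 29.0
position: [0.6026, 0.0623, 0.1993]
eef_rot: [-3.14, 0.001, -0.018]
ft_force: [-0.2, 0.9, -1.3]
opening: 0.0247
grip_force: 80.6
```

Request:
step_arm([
  [[-1,-0.01,-0.045,-0.02,0],[-1,-0.01,-0.045,0,0],[-1,-0.01,-0.045,0,0],[-1,-0.01,-0.045,0,0],[-1,-0.01,-0.045,0,0],[-1,-0.01,-0.045,0,0],[-1,0,-0.02,0,0],[-1,0,0,0,0]],
])

```text
time_s: 29.8
position: [0.5384, 0.3544, 0.2127]
eef_rot: [-3.14, -0.004, -0.002]
ft_force: [-0.1, 0.5, -2.0]
opening: 0.025
grip_force: 80.5
```

Run:
```python
from h import *
to(.4667,.401)
e=snap('scene','c_l3')['frame'];f=snap('side','s_l3')['frame']
cv2.imwrite('pics/l3.png',np.hstack([cv2.resize(e[195:345,200:400],(400,300),interpolation=2),cv2.resize(f[190:310,280:440],(400,300),interpolation=2)]))
```

```text
pos [0.5384 0.3544 0.2127] phi -89.9 tool shift [-0.0716 -0.0468 -0.    ] q6 2.13
```

View pics/l3.png

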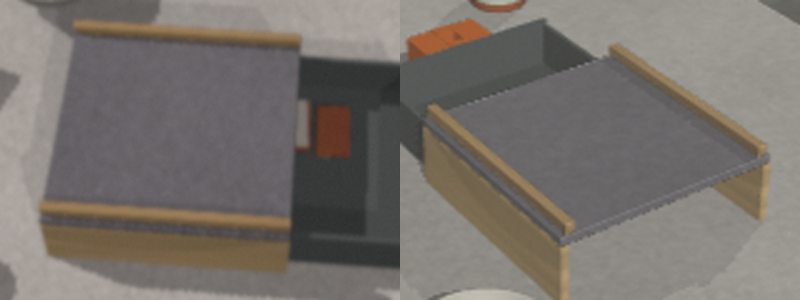

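The scene crop shows a clear board, with two shards in the tray at (333,132) and (302,123). The blue-striped one must be just under the board's edge, so I'll check the rest of the table numerically.

Run:
```python
from h import *
for n in('scene','side'):
    a=cv2.imread(f'pics/{n}0.png').astype(int);b=cv2.imread(f"pics/{'c' if n=='scene' else 's'}_l3.png")
    hs=cv2.cvtColor(b,cv2.COLOR_BGR2HSV); d=abs(a-b).max(2)>40
    m=((((hs[...,0]<12)|(hs[...,0]>172))&(hs[...,1]>110)&(hs[...,2]>40)|((hs[...,0]>98)&(hs[...,0]<125)&(hs[...,1]>90)))&d).astype(np.uint8)
    c,l,st,ce=cv2.connectedComponentsWithStats(m)
    print(n,[(st[k].tolist(),b[l==k].mean(0).astype(int).tolist()) for k in range(1,c) if st[k,4]>6])
```

```text
scene [([612, 108, 11, 17, 62], [17, 19, 98]), ([113, 192, 16, 20, 41], [128, 74, 52]), ([518, 201, 22, 38, 476], [21, 31, 53]), ([358, 248, 17, 26, 314], [37, 53, 95]), ([410, 252, 24, 46, 780], [36, 78, 152])]
side [([283, 198, 33, 16, 243], [54, 91, 158]), ([444, 327, 7, 7, 11], [127, 76, 53]), ([428, 333, 15, 4, 18], [127, 74, 51]), ([412, 337, 10, 3, 10], [126, 75, 53])]
```

Request:
step_arm([
  [[-1,0,0,0,-0.1386],[-1,0,0,0,-0.1386],[-1,0,0,0,-0.1386],[-1,0,0,0,-0.1386],[-1,0,0,0,-0.1386],[-1,0,0,0,-0.1386],[-1,0,0,0,-0.1386],[-1,0,0,0,-0.1386],[-1,0,0,0,-0.1386],[-1,0,0,0,-0.1386],[-1,0,0,0,0]],
])

```text
time_s: 31.0
position: [0.5393, 0.3495, 0.2127]
eef_rot: [2.419, 2.004, -0.001]
ft_force: [-0.1, 0.0, -1.4]
opening: 0.0248
grip_force: 80.5
```

```bash
python3 -c "
from h import *
to(.469,.402,.0434)"
```

```text
pos [0.5393 0.3495 0.2127] phi -10.7 tool shift [ 0.0386 -0.0788  0.1693] q6 0.74
```

Request:
step_arm([
  [[-1,0.019,-0.039,0,0],[-1,0.0195,-0.0395,0,0],[-1,0,0,0.04,0],[-1,0,0,0.04,0],[-1,0,0,0.04,0],[-1,0,0,0.03,0],[-1,0,0,0.012,0],[-1,0,0,0.004,0],[-1,0,0,0.002,0],[-1,0,0,0,0]],
])

```text
time_s: 32.0
position: [0.4698, 0.4042, 0.0461]
eef_rot: [2.419, 2.004, 0.004]
ft_force: [-0.0, -0.2, -0.4]
opening: 0.0248
grip_force: 80.4
```

Request:
step_arm([
  [[-1,0,0,0.002,0],[-1,0,0,0.002,0],[-1,0,0,0,0]],
])

```text
time_s: 32.3
position: [0.4701, 0.405, 0.0433]
eef_rot: [-2.418, -2.005, -0.006]
ft_force: [-1.9, 0.6, 10.4]
opening: 0.0251
grip_force: 82.5
```

Request:
step_arm([
  [[-1,0,0,-0.001,0],[1,0,0,0,0],[1,0,0,0,0],[1,0,0,0,0],[1,0,0,0,0],[1,0,0,0,0],[1,0,0,-0.03,0],[1,0,0,-0.05,0],[1,0,0,-0.05,0],[1,0,0,-0.05,-0.093],[1,0,0,0,-0.093],[1,0,0,0,0]],
])

```text
time_s: 33.5
position: [0.4694, 0.4041, 0.2236]
eef_rot: [2.22, 2.222, 0.005]
ft_force: [-0.7, -0.4, -0.5]
opening: 0.0852
grip_force: 0.0
```

```bash
python3 -c "
from h import *
to(.553,.20,.22)
e=snap('scene','c_m')['frame']
hs=cv2.cvtColor(e,cv2.COLOR_BGR2HSV);m=(hs[...,0]>20)&(hs[...,0]<33)&(hs[...,1]>150);m[:, :450]=0;m[:200]=0
b=cv2.cvtColor(cv2.imread('pics/scene0.png'),cv2.COLOR_BGR2HSV);n=(b[...,0]>20)&(b[...,0]<33)&(b[...,1]>150);n[:, :450]=0;n[:200]=0
print([cv2.minAreaRect(np.argwhere(k)[:,::-1].astype(np.float32)) for k in(m,n)],m.sum(),n.sum())
"
```

```text
pos [0.4694 0.4041 0.2236] phi 0.0 tool shift [-0.2042  0.0835  0.0034] q6 0.69
[((517.4297485351562, 254.6376190185547), (60.337303161621094, 21.436607360839844), 12.994616508483887), ((518.030029296875, 258.35308837890625), (60.62787628173828, 22.075584411621094), 11.53462028503418)] 789 797
```

Request:
step_arm([
  [[-1,-0.041,0.0167,0,0],[-1,-0.041,0.0167,0,0],[-1,-0.041,0.0167,0,0],[-1,-0.041,0.0167,0,0],[-1,-0.041,0.0167,0,0],[-1,0,0,0,0],[-1,0,0,0,0],[-1,0,0,0,0]],
])

```text
time_s: 34.35
position: [0.5514, 0.1991, 0.2206]
eef_rot: [-2.221, -2.22, 0.003]
ft_force: [-0.4, 0.5, 0.1]
opening: -0.0002
grip_force: 0.0
```

Run:
```python
from h import *
d=snap('wrist','w_tray')['frame'];to(.553,.27,.04)
print([proj('w_tray',np.array(p)) for p in [(.453,.057,.072),(.653,.057,.072),(.553,.172,.051),(.607,.04,.02)]])
cv2.imwrite('pics/tray.png',cv2.convertScaleAbs(d,alpha=1.6,beta=15))
```

```text
pos [0.5514 0.1995 0.2208] phi 0.0 tool shift [0.0706 0.0019 0.1808] q6 0.33
[array([195.28880039, 385.71778526]), array([434.9529604 , 386.21072748]), array([315.21283683, 246.87677226]), array([370.62050484, 367.46046949])]
```

View pics/tray.png

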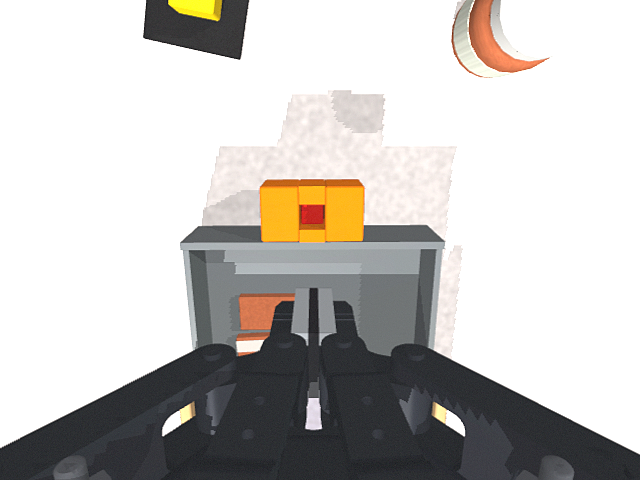

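The wrist view shows two shards in the tray at (268,312) and (262,344). The spot where the third should be is hidden behind the gripper, so I'll shift and check by colour.

Request:
step_arm([
  [[-1,-0.025,0,0,0],[-1,-0.025,0,0,0],[-1,0,0,0,0],[-1,0,0,0,0]],
])

```text
time_s: 34.8
position: [0.552, 0.1496, 0.2216]
eef_rot: [-2.221, -2.221, -0.0]
ft_force: [0.5, 0.7, 0.1]
opening: 0.0001
grip_force: 0.0
```

Run:
```python
from h import *
d=snap('wrist','w_tray2')['frame'];to(.553,.27,.04)
print([proj('w_tray2',np.array(p)).round() for p in [(.453,.057,.072),(.653,.057,.072),(.607,.04,.02)]])
hs=cv2.cvtColor(d,cv2.COLOR_BGR2HSV)
for nm,m in(('terra',((hs[...,0]<14)|(hs[...,0]>172))&(hs[...,1]>100)&(hs[...,2]>35)),('blue',(hs[...,0]>98)&(hs[...,0]<125)&(hs[...,1]>80)&(hs[...,2]>40))):
    c,l,st,ce=cv2.connectedComponentsWithStats(m.astype(np.uint8))
    for k in range(1,c):
        if st[k,4]>20: print(nm,st[k],ray('w_tray2',*ce[k],.019)[:2].round(3),d[l==k].mean(0).astype(int))
```

```text
pos [0.5521 0.1498 0.2217] phi 0.0 tool shift [0.1201 0.001  0.1817] q6 0.24
[array([189., 332.]), array([438., 332.]), array([371., 321.])]
terra [467   0  36  12  90] [0.68  0.304] [ 46  70 129]
terra [256 117 110  61 289] [0.55  0.211] [ 39  97 187]
terra [296 137  29  34 667] [0.55  0.197] [ 16  26 125]
terra [260 174  76   5  84] [0.54  0.174] [ 40  92 170]
terra [ 235  243   63   38 2347] [0.51  0.098] [ 45  71 133]
terra [232 283  62  10 387] [0.506 0.073] [ 40  62 117]
terra [234 303  45  19 702] [0.498 0.048] [ 46  72 134]
terra [348 303  20   9 113] [0.595 0.054] [ 40  62 115]
terra [355 323  11   3  29] [0.596 0.036] [ 45  73 140]
blue [352 311  16  13 163] [0.596 0.044] [115  83  55]
```

The third, blue-striped shard shows inside the tray at about (0.60, 0.045), just under the board's edge. All three are in, so I'll push the tray home.

Request:
step_arm([
  [[-1,0.04,0,0,0],[-1,0.04,0,0,0],[-1,0.035,0.001,0,0],[-1,0.01,0,0,0],[-1,0,0,0.045,0],[-1,0,0,0.045,0],[-1,0,0,0.045,0],[-1,0,0,0.045,0],[-1,0,0,0.003,0],[-1,0,0,0,0]],
])

```text
time_s: 35.85
position: [0.5526, 0.2737, 0.0382]
eef_rot: [-2.22, -2.221, 0.004]
ft_force: [-0.1, 0.2, 0.3]
opening: -0.0003
grip_force: 0.0
```

Request:
step_arm([
  [[-1,-0.015,0,0,0],[-1,-0.015,0,0,0],[-1,-0.012,0,0,0],[-1,-0.012,0,0,0],[-1,-0.012,0,0,0],[-1,-0.012,0,0,0],[-1,-0.012,0,0,0],[-1,-0.012,0,0,0],[-1,-0.012,0,0,0],[-1,-0.012,0,0,0],[-1,-0.012,0,0,0],[-1,0,0,0,0]],
])

```text
time_s: 37.05
position: [0.5526, 0.1334, 0.0385]
eef_rot: [-2.223, -2.219, 0.003]
ft_force: [-0.3, 0.7, -0.2]
opening: 0.0002
grip_force: 0.0
```

Request:
step_arm([
  [[-1,-0.005,0,0,0],[-1,-0.005,0,0,0],[-1,-0.005,0,0,0],[-1,-0.002,0,0,0],[-1,0,0,0,0],[-1,0,0,0,0]],
])

```text
time_s: 37.65
position: [0.5531, 0.1187, 0.0386]
eef_rot: [-2.221, -2.221, 0.001]
ft_force: [-0.9, 2.2, -0.7]
opening: -0.0
grip_force: 1.0
```

Request:
step_arm([
  [[-1,-0.003,0,0,0],[-1,-0.002,0,0,0],[-1,-0.002,0,0,0],[-1,0,0,0,0],[-1,0,0,0,0]],
])

```text
time_s: 38.15
position: [0.5532, 0.1183, 0.0388]
eef_rot: [-2.22, -2.216, -0.01]
ft_force: [-4.4, 43.6, -3.8]
opening: -0.0001
grip_force: 21.9
```

Request:
step_arm([
  [[-1,0.006,0,0,0],[-1,0.02,0,0,0],[-1,0.03,0,0,0],[-1,0,0,-0.045,0],[-1,0,0,-0.045,0],[-1,0,0,-0.045,0],[-1,0,0,-0.045,0],[-1,0,0,0,0]],
])

```text
time_s: 38.95
position: [0.5571, 0.1684, 0.2254]
eef_rot: [2.217, 2.217, 0.015]
ft_force: [-0.5, -0.1, 0.2]
opening: -0.0
grip_force: 0.0
```

Run:
```python
from h import *
w=snap('wrist','w_end')['frame'];e=snap('scene','c_end')['frame']; s=snap('side','s_end')['frame']
to(.553,.2)
# lip outer top edge and board edge from the scene: orange extent
def lip(i):
    hs=cv2.cvtColor(i,cv2.COLOR_BGR2HSV);m=(hs[...,0]<14)&(hs[...,1]>190)&(hs[...,2]>110);m[:,:345]=0;m[:,430:]=0;m[:235]=0;m[:,:][300:]=0
    a=np.argwhere(m);return a.min(0),a.max(0),len(a)
print(lip(cv2.imread('pics/scene0.png')),lip(e))
for f,n in(('scene0',e),('side0',s)):
    d=abs(cv2.imread(f'pics/{f}.png').astype(int)-n).max(2)>45
    c,l,st,ce=cv2.connectedComponentsWithStats(d.astype(np.uint8)); print(f,[st[k].tolist() for k in range(1,c) if st[k,4]>40])
```

```text
pos [0.5529 0.1673 0.2184] phi 0.0 tool shift [ 0.0327  0.0001 -0.    ] q6 0.27
(array([249, 351]), array([291, 372]), 696) (array([249, 351]), array([291, 372]), 804)
scene0 [[312, 0, 37, 27, 712], [457, 0, 19, 39, 578], [603, 19, 37, 53, 981], [416, 38, 10, 62, 116], [426, 45, 16, 7, 47], [395, 54, 18, 55, 689], [501, 61, 5, 35, 91], [492, 68, 5, 26, 77], [627, 87, 13, 9, 66], [503, 98, 129, 47, 771], [463, 119, 14, 19, 106], [405, 136, 57, 87, 2548], [485, 161, 36, 11, 165], [257, 219, 7, 22, 124], [248, 220, 17, 24, 178], [314, 227, 11, 25, 184], [323, 227, 7, 22, 130], [502, 229, 45, 11, 188], [489, 238, 11, 12, 63], [499, 250, 48, 13, 178], [489, 259, 59, 14, 223], [273, 265, 18, 27, 193], [286, 271, 14, 24, 51]]
side0 [[0, 0, 115, 222, 10830], [222, 0, 93, 50, 795], [312, 13, 21, 32, 494], [0, 34, 5, 22, 59], [280, 63, 49, 90, 2334], [133, 149, 11, 10, 74], [110, 166, 24, 29, 343], [237, 170, 13, 23, 72], [229, 172, 15, 38, 163], [81, 192, 62, 64, 2748], [34, 194, 14, 34, 234], [249, 196, 6, 11, 42], [0, 217, 32, 42, 647], [4, 228, 46, 32, 305], [342, 254, 23, 18, 90]]
```

```bash
python3 -c "
from workcell import *
print(job_done())"
```

```text
the job is handed in; nothing more can be done
None
```

I handed the job in at about 39 s: all three shards are in the tray, the tray is home, the key hangs in its stand and the scraper is upright on its mat. No verdict came back; the last push home briefly read 43.6 N at the wrist against the tray's stop, through the shut fingers.

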